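# Preset the bench shaker and shake the dropper bottle

## Robot

A 6-joint arm with a two-finger parallel gripper is mounted at the origin on a cart in front of the work surface, level with it; the furniture and walls round the work are solid. World frame = base frame: x ahead of the robot, y to its left, z up, the work surface at z = 0. Lengths are in m, angles in rad, forces in N, time in s.
With the tool pointing down it reaches from about 0.3 to 0.875 m from the base axis. Payload 6.4 kg.
Tool frame: the origin (TCP) lies at the very end of the fingers, on their centre line; the grasp point (between the pads) lies 19 mm behind it; z points along the fingers, y is the line along which they close (so a half turn about z gives the same grasp; the last joint's range is limited). The gripper opens to 85 mm and grips with 20 to 120 N. Pads are 22 mm wide; open, the fingers measure 114 mm over their backs; the gripper's body (76 mm by 85 mm) begins 54 mm behind the grasp point. The pads swing forward as they close: fully open they stand 13 mm farther back than shut.
Start: joints at [1.126, 0.181, 1.607, -0, 1.354, -0.206], TCP at [0.136, 0.559, 0.202] pointing down, gripper open.
Joint ranges: [-2.99, 2.99], [-0.89, 2.07], [0.3, 2.58], [-1.14, 4.28], [0, 2.63], [-3.12, 3.12]. Speed limits (rad/s): [2.57, 2.57, 3.01, 3.14, 3.14, 3.14].

## Interface

Orientations are given as a unit quaternion [w, x, y, z].
In Python, from bench import ctrl, optics gives the robot as it stands (ctrl), with the cameras (optics).
- The arm moves only by the tool drive_effector, called after "Call:" by a JSON object that holds its "op" and its "data". Schema: {"type":"object","properties":{"segments":{"type":"array","items":{"type":"number"},"minItems":7,"maxItems":70},"only":{"type":"string"},"quiet":{"type":"boolean"},"lines":{"type":"string"}},"required":["segments"],"additionalProperties":false}. segments is one flat list of numbers that holds 1 to 10 rows one after another, with no inner brackets; each row has 7 numbers: dx, dy, dz in parts of the range, where 1.0 means 1 m, then a rotation vector rx, ry, rz in parts of the range, where 1.0 means 2 pi rad, then the opening from 0.0 (shut) to 1.0 (fully open); each row is the pose to reach, as a shift and turn from the pose commanded when the call began, along the tool's axes at that moment; what a row does not reach only later rows make up. A row lasts 1/8 s, in which the tool goes at most 0.0625 m and 0.188 rad, less where a joint would pass 70% of its speed; a pose out of reach is approached as far as the arm can. The fingers move at their own pace and stop on an object; the grip force is fixed at half the most. Time passes only in rows, so rows that do not move let the fingers close. The tool returns the time, the measured TCP pose, the force, the opening and the grip force at its end. only (a regular expression) keeps the lines of the reply that match it, lines (a string "A,B") keeps lines A to B, and quiet returns only ok. A shift or turn number past 1, either way, is cut back to 1. Input that does not fit is refused with a message, and nothing moves.
- ctrl.get_obs(): the state, without advancing time (a new reading comes with each control period).
- optics.camera(name): name is "side" or "top"; returns the picture (400x640x3 uint8, blue, green, red); there is no depth.
- optics.camera_params(name): a dict with "fovy" (degrees; the focal length in pixels is half the picture's height over the tangent of half this angle, whatever the lens; pixels are square), "cx", "cy" (the principal point, pixels), "view" (4x4, takes a point from world to camera coordinates). Camera axes: x right, y up, looking along -z (the intrinsics and any distortion apply to the point x, -y, -z); pixel columns grow to the right and rows downward; lengths in m; the calibration is good to about 2 mm. A picture is of the moment at which its call begins. camera_params takes no time and is no camera call.
- ctrl.hand_in(): hands the job in; it is judged then, once.
The state is a dict: "time_s": time; "q": joint angles; "dq": joint speeds; "joint_efforts": joint torques, N m; "eef_pos": TCP position; "eef_rot": TCP orientation; "wrist_force": force on the tool from outside, world axes, zero at the start; "torque": the same for the moment, N m; "opening": opening from 0.0 (shut) to 1.0 (fully open); "grasp_force": force on a finger pad.
Only numpy, scipy, OpenCV 4.12 (cv2) and the standard library are available. Lean on these libraries where they do the work, as an engineer would, in place of code of your own. Each camera call takes 0.05 s, during which the arm holds its last target. There are 200 camera calls.

## Task

Set the three thumbwheels of the bench shaker so that they read 7 - 2 - 5 from left to right, each numeral lined up on top with the index marks. Then take the dropper bottle and press it upright down onto the shaker's round rubber pad until the pad is fully down, keep it down for about a second, and afterwards set the bottle down upright on the middle of the wooden coaster, without dropping it, and let go. Do not knock the bottle over, and leave the wooden hand stamp and the wax pot where they are.

Things in the scene. Friction and masses are not known exactly. Their poses are not given: they have to be found in the camera images.
- shaker: Bench shaker, fixed: grey housing 150 (x) x 256 (y) x 72 mm high. Origin: centre of its underside; at yaw 0 x points away from the robot, y left. Three thumbwheels at y = 0.100, 0.054, 0.008, sprung pad at y = -0.078. Beside each wheel stand fixed dark round cheeks (6 mm thick, radius 39 mm about the axle) at y = 0.123, 0.077, 0.031, -0.015, with a white index mark on top.
- wheel_left (a joint): Turn of the left thumbwheel, rad. Numeral n is on top, in line with the white index marks beside the wheel, at 0.6283 n; stops at 0 (numeral 0) and 5.655 (9). Grows as the wheel's top moves to the shaker's +x (away from the robot). No clicks: friction holds it; 2 N on a fin turns it. Fin j (0 to 4) leans value - (1.2566 j + 0.3142) from upright, + toward +x.
- wheel_middle (a joint): Turn of the middle thumbwheel, rad. Numeral n is on top, in line with the white index marks beside the wheel, at 0.6283 n; stops at 0 (numeral 0) and 5.655 (9). Grows as the wheel's top moves to the shaker's +x (away from the robot). No clicks: friction holds it; 2 N on a fin turns it. Fin j (0 to 4) leans value - (1.2566 j + 0.3142) from upright, + toward +x.
- wheel_right (a joint): Turn of the right thumbwheel, rad. Numeral n is on top, in line with the white index marks beside the wheel, at 0.6283 n; stops at 0 (numeral 0) and 5.655 (9). Grows as the wheel's top moves to the shaker's +x (away from the robot). No clicks: friction holds it; 2 N on a fin turns it. Fin j (0 to 4) leans value - (1.2566 j + 0.3142) from upright, + toward +x.
- axle_left (a point): Centre of the left thumbwheel, on its level axle (along the shaker's y), 70 mm above the bench. Three equal wheels: white drum of radius 42 mm, 28 mm wide, dark numerals 0 to 9 round the rim 36 degrees apart; five radial grey fins, 8 mm thick, 28 mm wide, tips at radius 64 mm, halfway between 0|1, 2|3, 4|5, 6|7 and 8|9.
- axle_middle (a point): The same for the middle wheel.
- axle_right (a point): The same for the right wheel.
- pad (a joint): Travel of the sprung pad in m: 0 up, 0.010 fully down against its stop. It goes straight down; starts to move at about 2 N and is fully down at about 7 N.
- pad_top (a point): Centre of the top of the pad: a flat, dark rubber disc 68 mm across on the right part of the shaker (at y = -0.078 in its frame), 98 mm above the bench when up.
- dropper_bottle: Amber dropper bottle with a label, dark collar and black rubber bulb, loose, 102 mm high, about 0.07 kg. Round body 33 mm across up to 62 mm height, then a 24 mm collar (62 to 77 mm), then the bulb. Origin: centre of its underside, z up along the bottle. Grasp the upper body from above.
- coaster: Round wooden coaster, 100 mm across, 5 mm thick, fixed on the bench. Origin: centre of its underside.
- wood_stamp: Bystander: turned wooden hand stamp standing up, 34 mm across, 75 mm high, loose. Origin: centre of its underside.
- wax_pot: Bystander: round wax pot with a lid, 58 mm across, 50 mm high, loose. Origin: centre of its underside.

How it is judged:
By the outcome, as a careful person would: the job done as asked, in the order asked, and still so for the second after the job is handed in, with the robot touching nothing.
It also fails if it takes over 69 s, if anything falls off the work surface, if the arm or the gripper's body presses on something with over 40 N, if the wrist force passes 120 N, or if a joint passes its speed limit or range.

## Working session

There is one attempt and no reset: what is moved stays moved. The work goes in short steps, Python scripts to look and compute and a tool call to move; the robot and the scene stay as the last step left them, time stands still between calls to the robot, and variables do not carry over. Pictures are saved under pics/ and viewed, at most 10 in all, crops included, and the job is handed in when it is done.

```bash
ls; mkdir -p pics; python3 - <<'E'
from bench import ctrl, optics
import cv2,numpy as np
for n in("side","top"):
    cv2.imwrite(f"pics/{n}0.png",optics.camera(n)); p=optics.camera_params(n); print(n,{k:(np.round(v,4).tolist() if k=="view" else v) for k,v in p.items()})
o=ctrl.get_obs();print({k:np.round(v,3).tolist() for k,v in o.items()})
E
```

```text
bench.py
pics
side {'fovy': 50.310025516653006, 'cx': 315.01313653164783, 'cy': 186.85906947506788, 'view': [[0.989, -0.1473, 0.0121, -0.5239], [0.0627, 0.4923, 0.8682, -0.1], [-0.1339, -0.8579, 0.4961, -1.1033], [0.0, 0.0, 0.0, 1.0]]}
top {'fovy': 43.688282955337264, 'cx': 323.3695688464523, 'cy': 202.77820486092867, 'view': [[-0.0923, -0.9957, 0.0003, 0.0378], [0.9697, -0.0898, 0.2271, -0.5544], [-0.2261, 0.0212, 0.9739, -1.3909], [0.0, 0.0, 0.0, 1.0]]}
{'time_s': 0.1, 'q': [1.126, 0.182, 1.608, 0.0, 1.354, -0.206], 'dq': [0.002, -0.0, -0.002, 0.001, -0.001, -0.001], 'joint_efforts': [0.001, -44.588, -35.224, -0.0, 0.004, -0.0], 'eef_pos': [0.136, 0.558, 0.201], 'eef_rot': [-0.0, 0.119, 0.993, -0.001], 'wrist_force': [0.147, -0.19, -0.827], 'torque': [-0.013, 0.02, 0.012], 'grasp_force': 0.0, 'opening': 1.001}
```

View pics/side0.png

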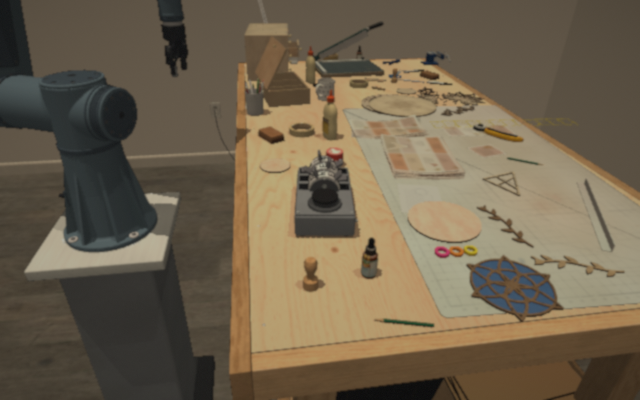

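View pics/top0.png

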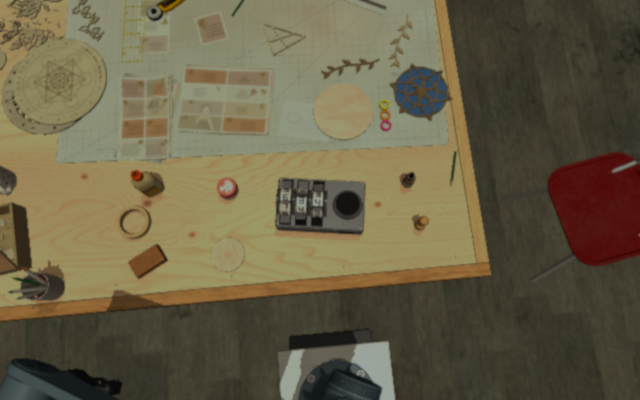

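The side view shows the shaker at about (325,200), the bottle at (370,258), the stamp at (310,272), and the coaster at (275,166). In the top view the shaker is at (320,205) and the pad at (347,204). The bottle is at (408,179), the stamp at (421,222), the wax pot at (228,187) and the coaster at (228,254), about 34 px across, which is what 100 mm should measure.

```bash
cat > h.py <<'E'
from bench import ctrl, optics
import numpy as np, cv2
from scipy.optimize import least_squares
from scipy.spatial.transform import Rotation as R
P={n:optics.camera_params(n) for n in("side","top")}
def proj(n,X):
    p=P[n];V=np.array(p["view"]);X=np.atleast_2d(X);c=X@V[:3,:3].T+V[:3,3]
    f=200/np.tan(np.radians(p["fovy"]/2))
    return np.c_[p["cx"]+f*c[:,0]/-c[:,2],p["cy"]+f*c[:,1]/c[:,2]]
def onz(n,uv,z):
    return least_squares(lambda a:(proj(n,[a[0],a[1],z])[0]-uv),[.5,0]).x
def tri(s,t):
    r=least_squares(lambda X:np.r_[proj("side",X)[0]-s,proj("top",X)[0]-t],[.5,0,.05]);return r.x,r.fun
def crop(im,x0,x1,y0,y1,k):
    return cv2.resize(im[y0:y1,x0:x1],None,fx=k,fy=k,interpolation=cv2.INTER_CUBIC)
E
python3 - <<'E'
from h import *
t=cv2.imread("pics/top0.png");s=cv2.imread("pics/side0.png")
g=lambda i:np.clip(i*1.5,0,255).astype(np.uint8)
cv2.imwrite("pics/a.png",g(crop(t,270,370,172,240,8)))
b=np.zeros((600,800,3),np.uint8)
b[:600,:420]=crop(s,290,360,145,245,6)
b[:300,430:790]=crop(s,295,385,232,307,4)
b[310:590,430:790]=crop(t,390,435,170,205,8)
cv2.imwrite("pics/b.png",g(b))
print("pot",onz("top",[228,187],.05),"coaster",onz("top",[228,254],.005),onz("side",[275,166],.005),"bottle/stamp",tri([370,275],[408,183]),tri([310,286],[421,226]))
print("bottle base side",onz("side",[370,275],0),"stamp",onz("side",[310,287],0), "pad",onz("top",[347,204],.098))
E
```

```text
pot [0.6326487  0.26339295] coaster [0.43994058 0.28122265] [0.43817952 0.27754359] bottle/stamp (array([ 0.60991524, -0.2792896 ,  0.00427261]), array([-0.55528612,  0.14471053, -0.00758284, -0.7962071 ])) (array([ 0.47288871, -0.2997138 ,  0.00783217]), array([-0.59035335,  0.12617529, -0.08756771, -0.84690565]))
bottle base side [ 0.61283506 -0.27432208] stamp [ 0.47497052 -0.29419215] pad [ 0.53782005 -0.07934453]
```

View pics/a.png

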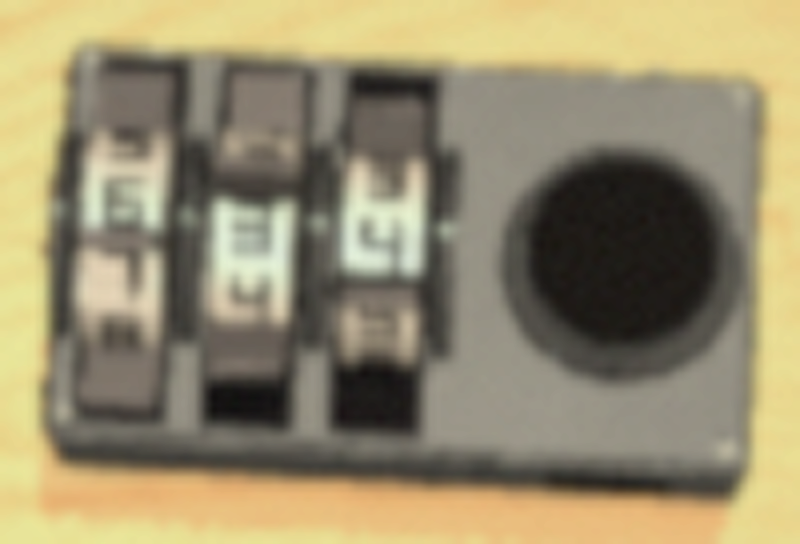

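View pics/b.png

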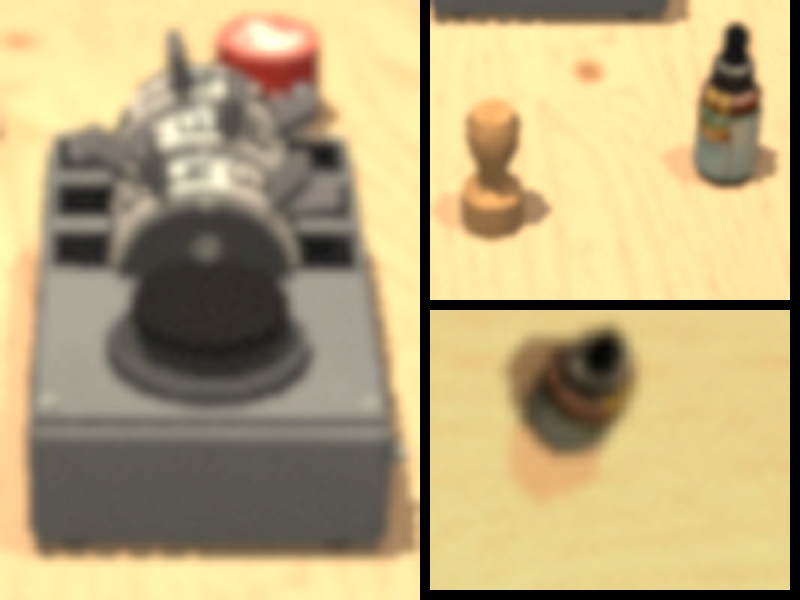

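The first crop shows shaker top corners at crop (80,48), (762,85), (52,435) and (735,470), and the pad centre at (625,247). The second shows the bottle base at side px (369,278) and the bulb tip at side (372,239) and top (411.6,174). Next I'll fit the shaker pose and unwrap the wheel rims.

```bash
cat >> h.py <<'E'
def sh(p,X):
    c,s=np.cos(p[2]),np.sin(p[2]);X=np.atleast_2d(X)
    return np.c_[p[0]+c*X[:,0]-s*X[:,1],p[1]+s*X[:,0]+c*X[:,1],X[:,2]]
YW=[.100,.054,.008]
def unwrap(p,n,im,y,r=.042,w=.014,hi=1.4):
    a=np.linspace(hi,-hi,280);yy=np.linspace(w,-w,60)+y
    A,Y=np.meshgrid(a,yy,indexing="ij")
    X=np.c_[(r*np.sin(A)).ravel(),Y.ravel(),(.07+r*np.cos(A)).ravel()]
    m=proj(n,sh(p,X)).reshape(280,60,2).astype(np.float32)
    return cv2.remap(im,m[...,0],m[...,1],cv2.INTER_CUBIC)
E
python3 - <<'E'
from h import *
T=lambda u,v:np.array([270+(u+.5)/8-.5,172+(v+.5)/8-.5]); S=lambda u,v:np.array([290+(u+.5)/6-.5,145+(v+.5)/6-.5])
ob=[("top",(.075,.128,.072),T(80,48)),("top",(.075,-.128,.072),T(762,85)),("top",(-.075,.128,.072),T(52,435)),("top",(-.075,-.128,.072),T(735,470)),("top",(0,-.078,.098),T(625,247)),
("side",(-.075,-.128,.072),S(30,432)),("side",(.075,-.128,.072),S(385,430)),("side",(-.075,-.128,.0),S(40,548)),("side",(.075,-.128,.0),S(380,548)),("side",(0,-.078,.098),S(210,310))]
f=lambda p:np.concatenate([proj(n,sh(p,X))[0]-u for n,X,u in ob])
r=least_squares(f,[.55,0,0],loss="soft_l1");p=r.x;print(p,np.round(f(p).reshape(-1,2),1).tolist())
np.save("shaker.npy",p)
B=lambda u,v:np.array([390+(u-430)/8,170+(v-310)/8])
print("bulb",tri([371.7,239.3],B(603,345)))
print("pad",tri(S(210,310),T(625,247)),sh(p,[0,-.078,.098]))
t=cv2.imread("pics/top0.png");s=cv2.imread("pics/side0.png")
rows=[]
for n,im in(("top",t),("side",s)):
    for y in YW: 
        q=unwrap(p,n,im,y);q=cv2.resize(q,(130,580))
        for k in range(-2,3): 
            yy=int((1.4-k*.6283)/2.8*580); cv2.line(q,(0,yy),(8,yy),(0,255,0) if k else (0,0,255),2)
        rows.append(q)
cv2.imwrite("pics/c.png",np.clip(np.hstack(rows)*1.6,0,255).astype(np.uint8))
E
```

```text
[ 0.55220568 -0.00434152 -0.14841866] [[-1.3, -1.3], [0.6, -1.2], [-1.8, 0.6], [2.1, 1.2], [-0.0, 0.5], [-0.8, -1.6], [2.2, -0.6], [-2.1, 3.2], [1.3, 3.8], [0.1, -0.9]]
bulb (array([ 0.6084807 , -0.27392005,  0.09866054]), array([-0.19587638,  0.05276882,  0.00213996, -0.27724968]))
pad (array([ 0.54132135, -0.08183744,  0.09588428]), array([ 0.38889822, -0.09392763,  0.02170209,  0.45846016])) [[ 0.54067148 -0.081484    0.098     ]]
```

View pics/c.png

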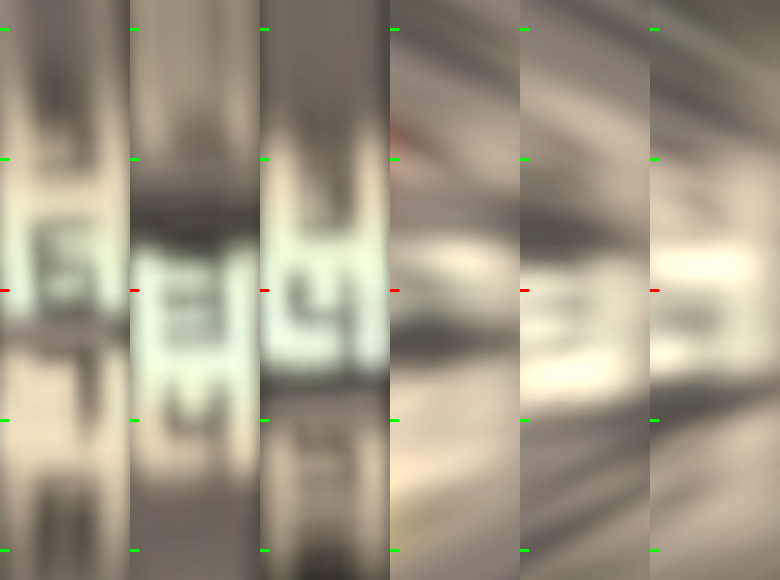

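The left wheel reads 6, slightly past centre, with fin 6|7 just in front. The middle reads 3 with fin 2|3 behind it. The right reads 4 with fin 4|5 in front. Estimated values are about 3.9, 1.83 and 2.42. The measured heights match the given ones: bulb 0.099 against 0.102, pad 0.096 against 0.098. My plan is to straddle each wheel's marker fin, swing it to a lean of ±0.314 about the axle, and close on it there.

```bash
cat >> h.py <<'E'
def obs():
    o=ctrl.get_obs();q=o["eef_rot"];return np.array(o["eef_pos"]),R.from_quat([q[1],q[2],q[3],q[0]])
def show(lbl,p,Rt,p0,R0):
    print(lbl,np.round(p,3),"row",np.round(np.r_[R0.inv().apply(p-p0),(R0.inv()*Rt).as_rotvec()],3).tolist())
def finpose(i,a,r):
    s=np.load("shaker.npy");p=sh(s,[r*np.sin(a),YW[i],.07+r*np.cos(a)])[0]
    M=np.array([[0,np.cos(a),-np.sin(a)],[1,0,0],[0,-np.sin(a),-np.cos(a)]])
    return p,R.from_euler("z",s[2])*R.from_matrix(M)
def wheel(i,a,r,lbl="",p0=None):
    if p0 is None:p0=obs()
    show(lbl or f"w{i} a{a} r{r}",*finpose(i,a,r),*p0)
E
python3 -c "
from h import *
wheel(0,-.18,.105);wheel(0,-.18,.05)"
```

```text
w0 a-0.18 r0.105 [0.548 0.097 0.173] row [-0.51, -0.35, 0.028, -0.147, -0.132, 1.476]
w0 a-0.18 r0.05 [0.558 0.096 0.119] row [-0.52, -0.349, 0.082, -0.147, -0.132, 1.476]
```

The manual's scale: turns go in shares of 2 pi rad. Converting my numbers, 1.476 rad / 6.2832 = 0.2349.

Call:
{"op": "drive_effector", "data": {"segments": [-0.2, -0.14, 0, 0, 0, 0.0796, 0.5, -0.51, -0.35, 0, -0.0234, -0.021, 0.2349, 0.5, -0.51, -0.35, 0, -0.0234, -0.021, 0.2349, 0.5, -0.51, -0.35, 0, -0.0234, -0.021, 0.2349, 0.5, -0.51, -0.35, 0, -0.0234, -0.021, 0.2349, 0.5, -0.51, -0.35, 0, -0.0234, -0.021, 0.2349, 0.5, -0.51, -0.35, 0, -0.0234, -0.021, 0.2349, 0.5, -0.51, -0.35, 0, -0.0234, -0.021, 0.2349, 0.5, -0.51, -0.35, 0.028, -0.0234, -0.021, 0.2349, 0.5, -0.51, -0.35, 0.028, -0.0234, -0.021, 0.2349, 0.5]}}

```text
time_s: 1.35
eef_pos: [0.5498, 0.0962, 0.1737]
eef_rot: [0.068, 0.755, 0.65, 0.059]
wrist_force: [-0.1, 0.9, -0.5]
opening: 0.5
grasp_force: 0.0
```

```bash
python3 -c "
from h import *
wheel(0,-.18,.105);wheel(0,-.18,.05)
print(ctrl.get_obs()['q'])"
```

```text
w0 a-0.18 r0.105 [0.548 0.097 0.173] row [0.001, -0.002, 0.0, 0.0, -0.002, -0.001]
w0 a-0.18 r0.05 [0.558 0.096 0.119] row [0.001, -0.002, 0.055, 0.0, -0.002, -0.001]
[-0.02646989  0.04417295  1.82936817 -0.0228074   1.08887368  0.1310791 ]
```

Call:
{"op": "drive_effector", "data": {"segments": [0.001, -0.002, 0.02, 0, 0, 0, 0.5, 0.001, -0.002, 0.04, 0, 0, 0, 0.5, 0.001, -0.002, 0.055, 0, 0, 0, 0.5, 0.001, -0.002, 0.055, 0, 0, 0, 0.25, 0.001, -0.002, 0.055, 0, 0, 0, 0.25, 0.001, -0.002, 0.055, 0, 0, 0, 0.25]}}

```text
time_s: 2.1
eef_pos: [0.5573, 0.0981, 0.1207]
eef_rot: [0.068, 0.754, 0.65, 0.06]
wrist_force: [-0.4, -0.2, 0.7]
opening: 0.251
grasp_force: 0.0
```

```bash
python3 -c "
from h import *
o=obs()
for a in(-.18,-.05,.08,.2,.314):wheel(0,a,.05,p0=o)"
```

```text
w0 a-0.18 r0.05 [0.558 0.096 0.119] row [-0.002, 0.001, 0.002, 0.002, -0.002, 0.0]
w0 a-0.05 r0.05 [0.565 0.095 0.12 ] row [-0.002, 0.007, 0.002, 0.132, -0.002, 0.0]
w0 a0.08 r0.05 [0.571 0.094 0.12 ] row [-0.002, 0.014, 0.003, 0.262, -0.002, 0.001]
w0 a0.2 r0.05 [0.577 0.093 0.119] row [-0.002, 0.019, 0.005, 0.382, -0.002, 0.001]
w0 a0.314 r0.05 [0.582 0.092 0.118] row [-0.002, 0.025, 0.008, 0.496, -0.002, 0.001]
```

To row units: 0.496 rad / 6.2832 = 0.0789.

Call:
{"op": "drive_effector", "data": {"segments": [-0.002, 0.007, 0.002, 0.021, 0, 0, 0.25, -0.002, 0.014, 0.003, 0.0417, 0, 0, 0.25, -0.002, 0.019, 0.005, 0.0608, 0, 0, 0.25, -0.002, 0.025, 0.008, 0.0789, 0, 0, 0.2, -0.002, 0.025, 0.008, 0.0789, 0, 0, 0.0, -0.002, 0.025, 0.008, 0.0789, 0, 0, 0.0, -0.002, 0.025, 0.008, 0.0789, 0, 0, 0.0, -0.002, 0.025, 0.008, 0.0789, 0, 0, 0.0]}}

```text
time_s: 3.1
eef_pos: [0.582, 0.0924, 0.1174]
eef_rot: [-0.119, 0.748, 0.645, -0.101]
wrist_force: [-0.1, -0.5, -0.2]
opening: -0.005
grasp_force: 0.0
```

```bash
python3 - <<'E'
from h import *
o=obs();wheel(0,.314,.05,p0=o)
E
```

```text
w0 a0.314 r0.05 [0.582 0.092 0.118] row [-0.0, 0.0, -0.0, 0.0, -0.001, 0.001]
```

```bash
python3 - <<'E'
from h import *
t=optics.camera("top");s=optics.camera("side")
b=np.hstack([crop(s,290,360,130,230,5),crop(t,265,345,160,260,5)])
cv2.imwrite("pics/d.png",np.clip(b*1.5,0,255).astype(np.uint8))
E
```

```text
(no output)
```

View pics/d.png

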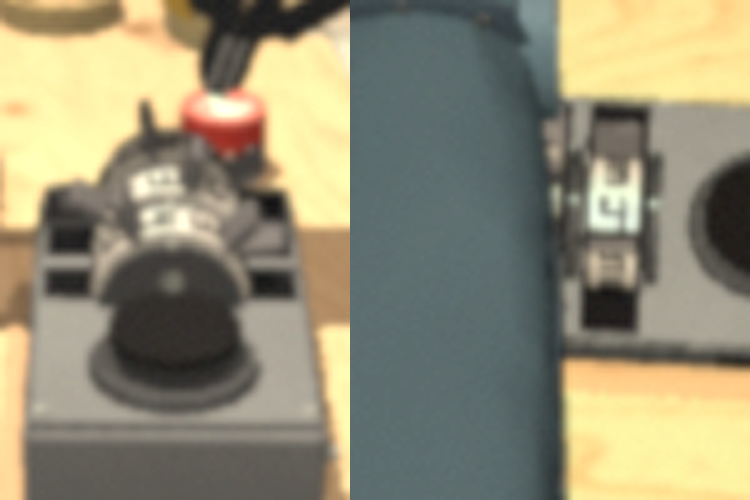

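```bash
python3 - <<'E'
from h import *
p,_=obs();print("tcp side",proj("side",p),"top",proj("top",p))
s=np.load("shaker.npy")
for i in range(3):
  for a in(-.4,-.18,0,.25):
    print(i,a,[np.round(proj(n,sh(s,[.064*np.sin(a),YW[i],.07+.064*np.cos(a)]))[0],1).tolist() for n in P])
print(proj("side",[.633,.263,.05]))
E
```

```text
tcp side [[329.05697008 157.2582294 ]] top [[285.14059304 192.72420759]]
0 -0.4 [[314.9, 153.3], [283.8, 205.7]]
0 -0.18 [[319.7, 152.0], [284.0, 200.6]]
0 0 [[323.8, 151.7], [284.3, 196.5]]
0 0.25 [[329.4, 152.5], [284.7, 191.2]]
1 -0.4 [[314.9, 160.5], [300.3, 206.6]]
1 -0.18 [[319.9, 159.2], [300.5, 201.5]]
1 0 [[324.1, 159.0], [300.8, 197.4]]
1 0.25 [[329.9, 159.7], [301.2, 192.1]]
2 -0.4 [[314.9, 168.3], [316.8, 207.5]]
2 -0.18 [[320.0, 167.0], [317.1, 202.4]]
2 0 [[324.4, 166.7], [317.3, 198.3]]
2 0.25 [[330.4, 167.4], [317.7, 193.0]]
[[334.65704179 152.3407967 ]]
```

```bash
python3 - <<'E'
from h import *
s0=cv2.imread("pics/side0.png");t0=cv2.imread("pics/top0.png")
p=np.array([.136,.558,.201]);u=proj("side",p)[0];v=proj("top",p)[0];print(u,v)
s=optics.camera("side");q,_=obs();w=proj("side",q)[0];print(w)
def mk(im,u,r=35,k=7):
    x,y=int(u[0]),int(u[1]);x=max(x,r);y=max(y,r);c=crop(im,x-r,x+r,y-r,y+r,k);cv2.drawMarker(c,(int((u[0]-x+r)*k),int((u[1]-y+r)*k)),(0,255,0),0,20,1);return c
b=np.clip(np.hstack([mk(s0,u,r=28),mk(s,w,r=28)]).astype(float)*2,0,255)
cv2.imwrite("pics/e.png",b.astype(np.uint8))
E
```

```text
[181.86910239  85.32235719] [105.4457605  378.24971699]
[329.07333252 157.32431878]
```

View pics/e.png

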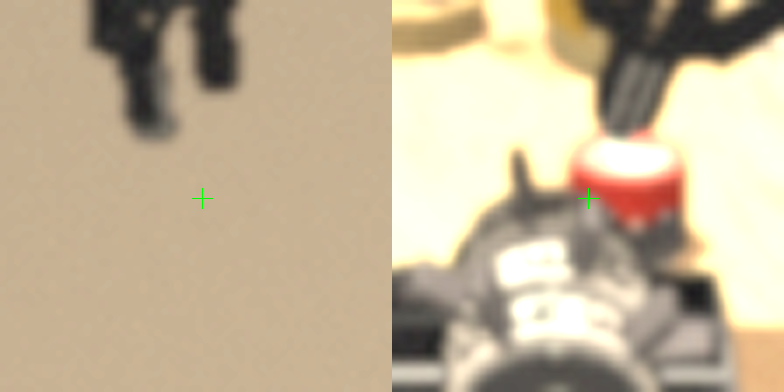

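The images put the closed fingertips about 25–30 mm short of the reported TCP, along the tool axis: seen at side px (333,148), predicted (329,157). That explains why the fin at side px (319.5,153) didn't move. I'll check it by gently probing a free patch of bench with the fingers shut.

To row units: -0.15 rad / 6.2832 = -0.0239.

Call:
{"op": "drive_effector", "data": {"segments": [0, 0, -0.05, 0, 0, 0, 0, 0, 0, -0.06, -0.0239, 0, 0, 0]}}

```text
time_s: 3.5
eef_pos: [0.6047, 0.0882, 0.1754]
eef_rot: [-0.061, 0.755, 0.65, -0.051]
wrist_force: [0.1, -0.8, 0.0]
opening: 0.0
grasp_force: 0.0
```

```bash
python3 - <<'E'
from h import *
o=obs();_,Rt=finpose(0,0,.1);show("probe",np.array([.49,.19,.06]),Rt,*o)
E
```

```text
probe [0.49 0.19 0.06] row [0.083, -0.109, 0.134, -0.158, -0.002, -0.001]
```

To row units: -0.158 rad / 6.2832 = -0.0251.

Call:
{"op": "drive_effector", "data": {"segments": [0.083, -0.109, 0.02, -0.0251, 0, 0, 0, 0.083, -0.109, 0.02, -0.0251, 0, 0, 0, 0.083, -0.109, 0.02, -0.0251, 0, 0, 0, 0.083, -0.109, 0.075, -0.0251, 0, 0, 0, 0.083, -0.109, 0.134, -0.0251, 0, 0, 0, 0.083, -0.109, 0.134, -0.0251, 0, 0, 0, 0.083, -0.109, 0.134, -0.0251, 0, 0, 0]}}

```text
time_s: 4.38
eef_pos: [0.487, 0.1905, 0.0612]
eef_rot: [-0.003, 0.758, 0.653, -0.001]
wrist_force: [-0.4, -1.1, 1.0]
opening: -0.001
grasp_force: 0.0
```

```bash
python3 - <<'E'
from h import *
s=optics.camera("side");t=optics.camera("top");q,_=obs();print(q)
b=[]
for n,im in(("side",s),("top",t)):
    u=proj(n,q)[0];print(u);x,y=map(int,u);c=crop(im,x-35,x+35,y-40,y+40,5);cv2.drawMarker(c,(int((u[0]-x+35)*5),int((u[1]-y+40)*5)),(0,255,0),0,20,1);b.append(c)
cv2.imwrite("pics/f.png",np.clip(np.hstack(b)*1.6,0,255).astype(np.uint8))
E
```

```text
[0.48779898 0.19075037 0.06214699]
[292.51332906 161.18717531]
[254.90771945 232.0839794 ]
```

View pics/f.png

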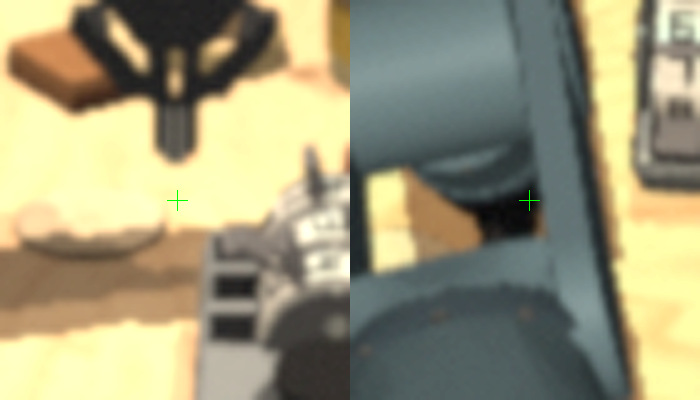

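The fingertip is at crop (177,160) against a prediction of (177,200), so it is about 26 mm short, straight up the tool. I'll probe slowly.

Call:
{"op": "drive_effector", "data": {"segments": [0, 0, 0.03, 0, 0, 0, 0, 0, 0, 0.055, 0, 0, 0, 0, 0, 0, 0.06, 0, 0, 0, 0, 0, 0, 0.062, 0, 0, 0, 0]}}

```text
time_s: 4.97
eef_pos: [0.4857, 0.1909, -0.0013]
eef_rot: [-0.003, 0.758, 0.653, -0.001]
wrist_force: [-0.2, 1.4, 0.0]
opening: -0.001
grasp_force: 0.0
```

Call:
{"op": "drive_effector", "data": {"segments": [0, 0, 0.006, 0, 0, 0, 0, 0, 0, 0.012, 0, 0, 0, 0, 0, 0, 0.014, 0, 0, 0, 0]}}

```text
time_s: 5.35
eef_pos: [0.4839, 0.1908, -0.017]
eef_rot: [-0.004, 0.757, 0.653, -0.002]
wrist_force: [0.3, -0.4, 0.8]
opening: -0.001
grasp_force: 0.0
```

Call:
{"op": "drive_effector", "data": {"segments": [0, 0, 0.003, 0, 0, 0, 0, 0, 0, 0.006, 0, 0, 0, 0, 0, 0, 0.006, 0, 0, 0, 0]}}

```text
time_s: 5.72
eef_pos: [0.4837, 0.1908, -0.0231]
eef_rot: [-0.004, 0.758, 0.653, -0.002]
wrist_force: [-0.5, -0.5, 0.5]
opening: 0.001
grasp_force: 0.0
```

Call:
{"op": "drive_effector", "data": {"segments": [0, 0, 0.002, 0, 0, 0, 0, 0, 0, 0.003, 0, 0, 0, 0, 0, 0, 0.003, 0, 0, 0, 0]}}

```text
time_s: 6.1
eef_pos: [0.4839, 0.1909, -0.0259]
eef_rot: [-0.004, 0.758, 0.653, -0.002]
wrist_force: [-0.7, -0.4, 0.6]
opening: 0.003
grasp_force: 0.0
```

Call:
{"op": "drive_effector", "data": {"segments": [0, 0, 0.002, 0, 0, 0, 0, 0, 0, 0.002, 0, 0, 0, 0]}}

```text
time_s: 6.35
eef_pos: [0.4838, 0.1909, -0.0279]
eef_rot: [-0.004, 0.757, 0.653, -0.002]
wrist_force: [-1.6, 0.2, 0.1]
opening: -0.001
grasp_force: 0.0
```

Call:
{"op": "drive_effector", "data": {"segments": [0, 0, 0.002, 0, 0, 0, 0, 0, 0, 0.002, 0, 0, 0, 0], "only": "pos|force"}}

```text
eef_pos: [0.4842, 0.1909, -0.0291]
wrist_force: [-2.5, -0.4, 6.9]
grasp_force: 3.4
```

Call:
{"op": "drive_effector", "data": {"segments": [0, 0, 0.002, 0, 0, 0, 0, 0, 0, 0.002, 0, 0, 0, 0], "only": "pos|force"}}

```text
eef_pos: [0.4843, 0.1909, -0.0293]
wrist_force: [-10.3, -2.3, 27.3]
grasp_force: 14.0
```

```bash
python3 - <<'E'
from h import *
s=optics.camera("side");q,_=obs();u=proj("side",q)[0];x,y=map(int,u);c=crop(s,x-35,x+35,y-45,y+25,7);cv2.drawMarker(c,(int((u[0]-x+35)*7),int((u[1]-y+45)*7)),(0,255,0),0,20,1)
cv2.imwrite("pics/g.png",np.clip(c*1.6,0,255).astype(np.uint8));print(u)
E
```

```text
[291.81004299 187.18816772]
```

View pics/g.png

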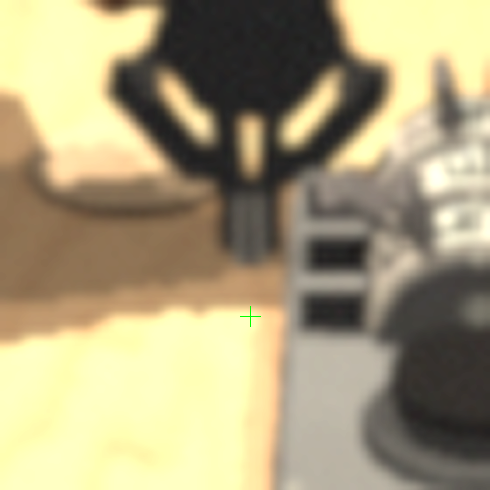

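The bench contact came at a reported z of −0.029, with 7 then 27 N. So the true fingertip is 29 mm behind the reported TCP along the tool axis, and I'll correct for that from here on.

Call:
{"op": "drive_effector", "data": {"segments": [0, 0, -0.06, 0, 0, 0, 0.3, 0, 0, -0.12, 0, 0, 0, 0.3, 0, 0, -0.17, 0, 0, 0, 0.3, 0, 0, -0.17, 0, 0, 0, 0.3]}}

```text
time_s: 7.4
eef_pos: [0.4888, 0.191, 0.1432]
eef_rot: [-0.001, 0.757, 0.653, 0.002]
wrist_force: [0.5, -0.1, -0.2]
opening: 0.299
grasp_force: 0.0
```

```bash
cat >> h.py <<'E'
L=.029  # reported TCP lies this far beyond the real finger ends
def wheel(i,a,r,p0=None):
    p,Rt=finpose(i,a,r-L);show(f"w{i} a{a} r{r}",p,Rt,*(p0 or obs()))
def wplan(i,a0,a1):
    o=obs();wheel(i,a0,.1,o);wheel(i,a0,.049,o)
    print("arc:");p0=finpose(i,a0,.049-L)
    for a in np.linspace(a0,a1,6)[1:]:wheel(i,a,.049,p0)
E
python3 -c "
from h import *
wplan(0,-.18,.314)"
```

```text
w0 a-0.18 r0.1 [0.554 0.096 0.14 ] row [-0.084, 0.079, 0.003, -0.179, -0.004, -0.0]
w0 a-0.18 r0.049 [0.563 0.095 0.09 ] row [-0.084, 0.088, 0.053, -0.179, -0.004, -0.0]
arc:
w0 a-0.0812 r0.049 [0.565 0.095 0.09 ] row [-0.0, 0.002, 0.0, 0.099, 0.0, 0.0]
w0 a0.017600000000000005 r0.049 [0.567 0.095 0.09 ] row [-0.0, 0.004, 0.0, 0.198, 0.0, 0.0]
w0 a0.1164 r0.049 [0.569 0.094 0.09 ] row [-0.0, 0.006, 0.001, 0.296, 0.0, -0.0]
w0 a0.2152 r0.049 [0.571 0.094 0.09 ] row [-0.0, 0.008, 0.002, 0.395, 0.0, -0.0]
w0 a0.314 r0.049 [0.573 0.094 0.089] row [0.0, 0.009, 0.002, 0.494, 0.0, 0.0]
```

To row units: -0.179 rad / 6.2832 = -0.0285.

Call:
{"op": "drive_effector", "data": {"segments": [-0.084, 0.079, -0.02, -0.0285, 0, 0, 0.4, -0.084, 0.079, -0.02, -0.0285, 0, 0, 0.4, -0.084, 0.079, 0.003, -0.0285, 0, 0, 0.4, -0.084, 0.085, 0.03, -0.0285, 0, 0, 0.4, -0.084, 0.088, 0.053, -0.0285, 0, 0, 0.4, -0.084, 0.088, 0.053, -0.0285, 0, 0, 0.2, -0.084, 0.088, 0.053, -0.0285, 0, 0, 0.2]}}

```text
time_s: 8.28
eef_pos: [0.5588, 0.0946, 0.0837]
eef_rot: [0.064, 0.755, 0.65, 0.056]
wrist_force: [-0.6, -0.3, 0.0]
opening: 0.202
grasp_force: 0.0
```

```bash
python3 -c "
from h import *
wheel(0,-.18,.049)"
```

```text
w0 a-0.18 r0.049 [0.563 0.095 0.09 ] row [0.001, 0.006, -0.005, -0.011, -0.001, -0.0]
```

To row units: -0.011 rad / 6.2832 = -0.0018.

Call:
{"op": "drive_effector", "data": {"segments": [0.001, 0.006, -0.005, -0.0018, 0, 0, 0.2, 0.001, 0.006, -0.005, -0.0018, 0, 0, 0.2], "only": "pos|force|open"}}

```text
eef_pos: [0.565, 0.0949, 0.0911]
wrist_force: [0.3, -0.3, 0.1]
opening: 0.202
grasp_force: 0.1
```

```bash
python3 -c "
from h import *
o=obs()
for a in(-.18,-.08,.02,.12,.22,.314):wheel(0,a,.049,o)"
```

```text
w0 a-0.18 r0.049 [0.563 0.095 0.09 ] row [-0.0, -0.002, 0.001, 0.003, -0.002, 0.0]
w0 a-0.08 r0.049 [0.565 0.095 0.09 ] row [-0.0, 0.0, 0.001, 0.103, -0.002, 0.0]
w0 a0.02 r0.049 [0.567 0.094 0.09 ] row [-0.0, 0.002, 0.002, 0.203, -0.002, 0.0]
w0 a0.12 r0.049 [0.569 0.094 0.09 ] row [-0.0, 0.004, 0.002, 0.303, -0.002, 0.0]
w0 a0.22 r0.049 [0.571 0.094 0.09 ] row [-0.0, 0.006, 0.003, 0.403, -0.002, 0.001]
w0 a0.314 r0.049 [0.573 0.094 0.089] row [-0.0, 0.008, 0.004, 0.497, -0.002, 0.001]
```

To row units: 0.497 rad / 6.2832 = 0.0791.

Call:
{"op": "drive_effector", "data": {"segments": [0, 0, 0.001, 0.0164, 0, 0, 0.2, 0, 0.002, 0.002, 0.0323, 0, 0, 0.2, 0, 0.004, 0.002, 0.0482, 0, 0, 0.2, 0, 0.006, 0.003, 0.0641, 0, 0, 0.2, 0, 0.008, 0.004, 0.0791, 0, 0, 0.2, 0, 0.008, 0.004, 0.0791, 0, 0, 0.0, 0, 0.008, 0.004, 0.0791, 0, 0, 0.0, 0, 0.008, 0.004, 0.0791, 0, 0, 0.0]}}

```text
time_s: 9.52
eef_pos: [0.5731, 0.0931, 0.0879]
eef_rot: [-0.118, 0.748, 0.645, -0.101]
wrist_force: [0.8, -2.5, -3.1]
opening: 0.074
grasp_force: 59.1
```

```bash
python3 -c "
from h import *
wheel(0,.314,.049)"
```

```text
w0 a0.314 r0.049 [0.573 0.094 0.089] row [0.0, -0.0, -0.001, 0.001, -0.001, 0.001]
```

The fin is gripped at the target lean, with opening 0.074 and 59 N. I'll release and back off along the fin.

Call:
{"op": "drive_effector", "data": {"segments": [0, 0, 0, 0, 0, 0, 0.3, 0, 0, 0, 0, 0, 0, 0.3, 0, 0, -0.03, 0, 0, 0, 0.4, 0, 0, -0.055, 0, 0, 0, 0.4, 0, 0, -0.055, 0, 0, 0, 0.4, 0, 0, -0.055, 0, 0, 0, 0.4]}}

```text
time_s: 10.28
eef_pos: [0.5892, 0.0911, 0.1392]
eef_rot: [-0.12, 0.748, 0.645, -0.102]
wrist_force: [-0.8, 0.0, -0.1]
opening: 0.4
grasp_force: 0.0
```

```bash
python3 -c "
from h import *
wplan(1,.26,-.314)"
```

```text
w1 a0.26 r0.1 [0.578 0.046 0.139] row [-0.046, -0.004, 0.002, -0.056, -0.001, 0.001]
w1 a0.26 r0.049 [0.565 0.048 0.089] row [-0.046, -0.001, 0.053, -0.056, -0.001, 0.001]
arc:
w1 a0.1452 r0.049 [0.563 0.049 0.09 ] row [-0.0, -0.002, 0.0, -0.115, 0.0, 0.0]
w1 a0.030399999999999983 r0.049 [0.561 0.049 0.09 ] row [-0.0, -0.005, 0.001, -0.23, 0.0, 0.0]
w1 a-0.08440000000000003 r0.049 [0.559 0.049 0.09 ] row [-0.0, -0.007, 0.001, -0.344, -0.0, -0.0]
w1 a-0.19920000000000004 r0.049 [0.556 0.05  0.09 ] row [-0.0, -0.009, 0.002, -0.459, 0.0, 0.0]
w1 a-0.314 r0.049 [0.554 0.05  0.089] row [-0.0, -0.011, 0.003, -0.574, 0.0, 0.0]
```

To row units: -0.056 rad / 6.2832 = -0.0089.

Call:
{"op": "drive_effector", "data": {"segments": [-0.046, -0.004, -0.005, -0.0089, 0, 0, 0.4, -0.046, -0.004, 0.002, -0.0089, 0, 0, 0.4, -0.046, -0.002, 0.03, -0.0089, 0, 0, 0.4, -0.046, -0.001, 0.053, -0.0089, 0, 0, 0.4, -0.046, -0.001, 0.053, -0.0089, 0, 0, 0.2, -0.046, -0.001, 0.053, -0.0089, 0, 0, 0.2]}}

```text
time_s: 11.02
eef_pos: [0.5662, 0.0484, 0.0901]
eef_rot: [-0.098, 0.751, 0.648, -0.084]
wrist_force: [0.2, 0.2, 0.4]
opening: 0.203
grasp_force: 0.0
```

```bash
python3 -c "
from h import *
o=obs()
for a in(.26,.145,.03,-.085,-.2,-.314):wheel(1,a,.049,o)"
```

```text
w1 a0.26 r0.049 [0.565 0.048 0.089] row [-0.0, -0.001, 0.001, 0.001, -0.001, 0.001]
w1 a0.145 r0.049 [0.563 0.049 0.09 ] row [-0.0, -0.003, 0.001, -0.114, -0.002, 0.001]
w1 a0.03 r0.049 [0.561 0.049 0.09 ] row [-0.0, -0.005, 0.002, -0.229, -0.002, 0.001]
w1 a-0.085 r0.049 [0.559 0.049 0.09 ] row [-0.0, -0.007, 0.002, -0.344, -0.002, 0.001]
w1 a-0.2 r0.049 [0.556 0.05  0.09 ] row [-0.0, -0.01, 0.003, -0.459, -0.002, 0.001]
w1 a-0.314 r0.049 [0.554 0.05  0.089] row [-0.0, -0.012, 0.004, -0.573, -0.002, 0.0]
```

The manual's scale: turns go in shares of 2 pi rad. Converting my numbers, -0.573 rad / 6.2832 = -0.0912.

Call:
{"op": "drive_effector", "data": {"segments": [0, -0.003, 0.001, -0.0181, 0, 0, 0.2, 0, -0.005, 0.002, -0.0364, 0, 0, 0.2, 0, -0.007, 0.002, -0.0547, 0, 0, 0.2, 0, -0.01, 0.003, -0.0731, 0, 0, 0.2, 0, -0.012, 0.004, -0.0912, 0, 0, 0.2, 0, -0.012, 0.004, -0.0912, 0, 0, 0.0, 0, -0.012, 0.004, -0.0912, 0, 0, 0.0, 0, -0.012, 0.004, -0.0912, 0, 0, 0.0]}}

```text
time_s: 12.02
eef_pos: [0.5539, 0.0504, 0.0902]
eef_rot: [0.117, 0.748, 0.645, 0.102]
wrist_force: [-9.0, 4.3, 10.8]
opening: 0.073
grasp_force: 63.0
```

```bash
python3 -c "
from h import *
wheel(1,-.314,.049)"
```

```text
w1 a-0.314 r0.049 [0.554 0.05  0.089] row [-0.0, -0.0, 0.001, -0.003, -0.002, -0.0]
```

Call:
{"op": "drive_effector", "data": {"segments": [0, 0, 0, 0, 0, 0, 0.3, 0, 0, 0, 0, 0, 0, 0.3, 0, 0, -0.03, 0, 0, 0, 0.4, 0, 0, -0.055, 0, 0, 0, 0.4, 0, 0, -0.055, 0, 0, 0, 0.4, 0, 0, -0.055, 0, 0, 0, 0.4]}}

```text
time_s: 12.78
eef_pos: [0.5367, 0.0521, 0.1409]
eef_rot: [0.118, 0.748, 0.645, 0.102]
wrist_force: [0.5, -0.2, -0.2]
opening: 0.4
grasp_force: 0.0
```

```bash
python3 -c "
from h import *
wplan(2,-.4,.314)"
```

```text
w2 a-0.4 r0.1 [0.526 0.008 0.135] row [-0.046, -0.005, 0.004, -0.087, -0.001, -0.001]
w2 a-0.4 r0.049 [0.546 0.005 0.088] row [-0.046, -0.001, 0.055, -0.087, -0.001, -0.001]
arc:
w2 a-0.25720000000000004 r0.049 [0.548 0.004 0.089] row [-0.0, 0.003, 0.0, 0.143, 0.0, -0.0]
w2 a-0.11440000000000006 r0.049 [0.551 0.004 0.09 ] row [-0.0, 0.006, 0.001, 0.286, 0.0, 0.0]
w2 a0.028399999999999925 r0.049 [0.554 0.003 0.09 ] row [0.0, 0.008, 0.002, 0.428, 0.0, -0.0]
w2 a0.1711999999999999 r0.049 [0.557 0.003 0.09 ] row [-0.0, 0.011, 0.003, 0.571, 0.0, -0.0]
w2 a0.314 r0.049 [0.559 0.003 0.089] row [0.0, 0.013, 0.005, 0.714, 0.0, 0.0]
```

To row units: -0.087 rad / 6.2832 = -0.0138.

Call:
{"op": "drive_effector", "data": {"segments": [-0.046, -0.005, -0.005, -0.0138, 0, 0, 0.4, -0.046, -0.005, 0.004, -0.0138, 0, 0, 0.4, -0.046, -0.003, 0.03, -0.0138, 0, 0, 0.4, -0.046, -0.001, 0.055, -0.0138, 0, 0, 0.4, -0.046, -0.001, 0.055, -0.0138, 0, 0, 0.2, -0.046, -0.001, 0.055, -0.0138, 0, 0, 0.2]}}

```text
time_s: 13.52
eef_pos: [0.5455, 0.0049, 0.0885]
eef_rot: [0.15, 0.742, 0.64, 0.13]
wrist_force: [-1.3, 0.2, -2.0]
opening: 0.198
grasp_force: 0.7
```

```bash
python3 -c "
from h import *
o=obs()
for a in(-.4,-.25,-.1,.05,.19,.314):wheel(2,a,.049,o)"
```

```text
w2 a-0.4 r0.049 [0.546 0.005 0.088] row [-0.0, 0.0, 0.0, -0.001, -0.002, -0.0]
w2 a-0.25 r0.049 [0.548 0.004 0.089] row [-0.0, 0.003, 0.0, 0.149, -0.002, 0.0]
w2 a-0.1 r0.049 [0.551 0.004 0.09 ] row [-0.0, 0.006, 0.001, 0.299, -0.002, 0.0]
w2 a0.05 r0.049 [0.554 0.003 0.09 ] row [-0.0, 0.009, 0.002, 0.449, -0.002, 0.0]
w2 a0.19 r0.049 [0.557 0.003 0.09 ] row [-0.0, 0.011, 0.004, 0.589, -0.002, 0.0]
w2 a0.314 r0.049 [0.559 0.003 0.089] row [-0.0, 0.013, 0.005, 0.713, -0.002, 0.001]
```

To row units: 0.713 rad / 6.2832 = 0.1135.

Call:
{"op": "drive_effector", "data": {"segments": [0, 0.003, 0, 0.0237, 0, 0, 0.2, 0, 0.006, 0.001, 0.0476, 0, 0, 0.2, 0, 0.009, 0.002, 0.0715, 0, 0, 0.2, 0, 0.011, 0.004, 0.0937, 0, 0, 0.2, 0, 0.013, 0.005, 0.1135, 0, 0, 0.2, 0, 0.013, 0.005, 0.1135, 0, 0, 0.0, 0, 0.013, 0.005, 0.1135, 0, 0, 0.0, 0, 0.013, 0.005, 0.1135, 0, 0, 0.0]}}

```text
time_s: 14.52
eef_pos: [0.5595, 0.0023, 0.0893]
eef_rot: [-0.117, 0.748, 0.645, -0.1]
wrist_force: [2.5, -1.9, -8.5]
opening: 0.073
grasp_force: 59.9
```

```bash
python3 -c "
from h import *
wheel(2,.314,.049)"
```

```text
w2 a0.314 r0.049 [0.559 0.003 0.089] row [0.0, 0.0, 0.0, 0.005, -0.001, 0.001]
```

Call:
{"op": "drive_effector", "data": {"segments": [0, 0, 0, 0, 0, 0, 0.3, 0, 0, 0, 0, 0, 0, 0.3, 0, 0, -0.03, 0, 0, 0, 0.4, 0, 0, -0.07, 0, 0, 0, 0.6, 0, 0, -0.11, 0, 0, 0, 1.0, 0, 0, -0.11, 0, 0, 0, 1.0]}}

```text
time_s: 15.28
eef_pos: [0.5957, -0.003, 0.1986]
eef_rot: [-0.115, 0.749, 0.645, -0.098]
wrist_force: [-0.4, -0.5, -0.0]
opening: 0.981
grasp_force: 0.0
```

```bash
cat >> h.py <<'E'
def down(x,y,z,p0=None):
    _,Rt=finpose(0,0,.1);show("down",np.array([x,y,z-L]),Rt,*(p0 or obs()))
E
python3 -c "
from h import *
down(.609,-.274,.16)"
```

```text
down [ 0.609 -0.274  0.131] row [-0.266, 0.071, 0.048, -0.304, -0.001, 0.001]
```

To row units: -0.304 rad / 6.2832 = -0.0484.

Call:
{"op": "drive_effector", "data": {"segments": [-0.266, 0.071, 0.02, -0.0484, 0, 0, 1, -0.266, 0.071, 0.02, -0.0484, 0, 0, 1, -0.266, 0.071, 0.02, -0.0484, 0, 0, 1, -0.266, 0.071, 0.02, -0.0484, 0, 0, 1, -0.266, 0.071, 0.048, -0.0484, 0, 0, 1, -0.266, 0.071, 0.048, -0.0484, 0, 0, 1, -0.266, 0.071, 0.048, -0.0484, 0, 0, 1, -0.266, 0.071, 0.048, -0.0484, 0, 0, 1]}}

```text
time_s: 16.27
eef_pos: [0.6069, -0.2723, 0.1275]
eef_rot: [-0.003, 0.757, 0.653, -0.002]
wrist_force: [0.0, -0.3, 0.3]
opening: 1.001
grasp_force: 0.0
```

```bash
python3 - <<'E'
from h import *
down(.609,-.274,.033)
t=optics.camera("top");s=np.load("shaker.npy")
b=[cv2.resize(unwrap(s,"top",t,y),(130,560)) for y in YW]
for q in b: cv2.line(q,(0,280),(10,280),(0,0,255),2)
b.append(crop(t,268,325,170,240,8)[:, :400]); 
cv2.imwrite("pics/w.png",np.clip(np.hstack(b)*1.6,0,255).astype(np.uint8))
E
```

```text
down [ 0.609 -0.274  0.004] row [-0.001, 0.003, 0.124, -0.006, -0.001, 0.002]
```

View pics/w.png

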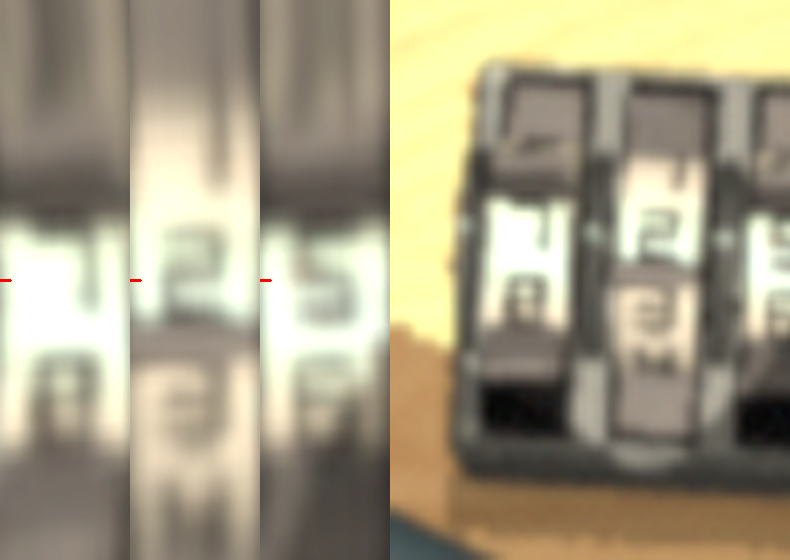

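The wheels now read 7, 2 and 5, each numeral level with its index mark (crop y about 230, unwrap centres 270–280 against 280). Next is the bottle.

To row units: -0.006 rad / 6.2832 = -0.001.

Call:
{"op": "drive_effector", "data": {"segments": [-0.001, 0.003, 0.06, -0.001, 0, 0.0003, 1, -0.001, 0.003, 0.1, -0.001, 0, 0.0003, 1, -0.001, 0.003, 0.118, -0.001, 0, 0.0003, 1, -0.001, 0.003, 0.121, -0.001, 0, 0.0003, 1, -0.001, 0.003, 0.121, -0.001, 0, 0.0003, 1]}}

```text
time_s: 16.95
eef_pos: [0.6092, -0.2752, 0.0071]
eef_rot: [0.0, 0.758, 0.652, 0.0]
wrist_force: [-0.6, -0.1, 0.6]
opening: 1.002
grasp_force: 0.0
```

```bash
python3 -c "
from h import *
down(.609,-.274,.034)"
```

```text
down [ 0.609 -0.274  0.005] row [0.001, -0.0, 0.002, 0.001, -0.0, -0.001]
```

Call:
{"op": "drive_effector", "data": {"segments": [0.001, 0, 0.002, 0, 0, 0, 0.6, 0.001, 0, 0.002, 0, 0, 0, 0.45, 0.001, 0, 0.002, 0, 0, 0, 0.2, 0.001, 0, 0.002, 0, 0, 0, 0.2, 0.001, 0, 0.002, 0, 0, 0, 0, 0.001, 0, 0.002, 0, 0, 0, 0, 0.001, 0, 0.002, 0, 0, 0, 0]}}

```text
time_s: 17.82
eef_pos: [0.6085, -0.2739, 0.0039]
eef_rot: [-0.001, 0.758, 0.652, 0.0]
wrist_force: [-0.1, 1.1, 5.8]
opening: 0.357
grasp_force: 59.4
```

Bottle gripped (opening 0.357, 59 N). I'll lift it and carry it over the pad.

Call:
{"op": "drive_effector", "data": {"segments": [0, 0, -0.03, 0, 0, 0, 0, 0, 0, -0.08, 0, 0, 0, 0, 0, 0, -0.13, 0, 0, 0, 0, 0, 0, -0.13, 0, 0, 0, 0, 0, 0, -0.13, 0, 0, 0, 0]}}

```text
time_s: 18.45
eef_pos: [0.6075, -0.2734, 0.1321]
eef_rot: [-0.002, 0.758, 0.652, -0.0]
wrist_force: [-0.4, -0.1, -1.0]
opening: 0.358
grasp_force: 59.7
```

```bash
python3 -c "
from h import *
down(.541,-.0815,.034+.110)"
```

```text
down [ 0.541 -0.082  0.115] row [0.18, -0.094, 0.018, -0.003, -0.002, -0.002]
```

Call:
{"op": "drive_effector", "data": {"segments": [0.06, -0.031, 0, 0, 0, 0, 0, 0.11, -0.06, 0, 0, 0, 0, 0, 0.15, -0.08, 0, 0, 0, 0, 0, 0.18, -0.094, 0, 0, 0, 0, 0, 0.18, -0.094, 0, 0, 0, 0, 0, 0.18, -0.094, 0.015, 0, 0, 0, 0, 0.18, -0.094, 0.018, 0, 0, 0, 0, 0.18, -0.094, 0.018, 0, 0, 0, 0]}}

```text
time_s: 19.45
eef_pos: [0.5416, -0.0824, 0.1143]
eef_rot: [-0.002, 0.759, 0.652, -0.001]
wrist_force: [0.3, -0.2, -0.2]
opening: 0.36
grasp_force: 59.8
```

```bash
python3 -c "
from h import *
down(.541,-.0815,.034+.088)"
```

```text
down [ 0.541 -0.082  0.093] row [0.001, -0.001, 0.021, -0.004, -0.002, -0.003]
```

To row units: -0.003 rad / 6.2832 = -0.0005.

Call:
{"op": "drive_effector", "data": {"segments": [0, -0.001, 0.008, -0.0005, -0.0003, 0, 0, 0, -0.001, 0.013, -0.0005, -0.0003, 0, 0, 0, -0.001, 0.016, -0.0005, -0.0003, 0, 0, 0, -0.001, 0.016, -0.0005, -0.0003, 0, 0], "only": "pos|force"}}

```text
eef_pos: [0.541, -0.0816, 0.0996]
wrist_force: [-2.1, -0.5, 1.0]
grasp_force: 60.0
```

Call:
{"op": "drive_effector", "data": {"segments": [0, 0, 0.002, 0, 0, 0, 0, 0, 0, 0.004, 0, 0, 0, 0, 0, 0, 0.005, 0, 0, 0, 0, 0, 0, 0.005, 0, 0, 0, 0], "only": "pos|force"}}

```text
eef_pos: [0.5412, -0.0816, 0.0947]
wrist_force: [-2.2, -0.7, 4.8]
grasp_force: 60.2
```

Call:
{"op": "drive_effector", "data": {"segments": [0, 0, 0.001, 0, 0, 0, 0, 0, 0, 0.003, 0, 0, 0, 0, 0, 0, 0.003, 0, 0, 0, 0], "only": "pos|force"}}

```text
eef_pos: [0.5413, -0.0816, 0.0919]
wrist_force: [-2.3, -0.3, 6.9]
grasp_force: 60.3
```

Call:
{"op": "drive_effector", "data": {"segments": [0, 0, 0.001, 0, 0, 0, 0, 0, 0, 0.002, 0, 0, 0, 0, 0, 0, 0.002, 0, 0, 0, 0], "only": "pos|force"}}

```text
eef_pos: [0.5415, -0.0818, 0.0916]
wrist_force: [-8.1, 0.8, 19.7]
grasp_force: 61.4
```

The pad is against its stop: the force rose to 20 N with no further travel. I'll hold, then lift.

Call:
{"op": "drive_effector", "data": {"segments": [0, 0, 0, 0, 0, 0, 0, 0, 0, 0, 0, 0, 0, 0, 0, 0, 0, 0, 0, 0, 0, 0, 0, 0, 0, 0, 0, 0, 0, 0, 0, 0, 0, 0, 0, 0, 0, 0, 0, 0, 0, 0, 0, 0, 0, 0, 0, 0, 0, 0, 0, 0, 0, 0, 0, 0, 0, 0, 0, 0, 0, 0, 0]}}

```text
time_s: 22.32
eef_pos: [0.5415, -0.0817, 0.0917]
eef_rot: [0.001, 0.758, 0.652, 0.0]
wrist_force: [-8.1, 0.3, 19.2]
opening: 0.356
grasp_force: 61.4
```

Call:
{"op": "drive_effector", "data": {"segments": [0, 0, -0.01, 0, 0, 0, 0, 0, 0, -0.03, 0, 0, 0, 0, 0, 0, -0.07, 0, 0, 0, 0, 0, 0, -0.1, 0, 0, 0, 0, 0, 0, -0.1, 0, 0, 0, 0, 0, 0, -0.1, 0, 0, 0, 0]}}

```text
time_s: 23.08
eef_pos: [0.5403, -0.0811, 0.188]
eef_rot: [-0.0, 0.758, 0.652, -0.0]
wrist_force: [-0.1, 0.7, -1.0]
opening: 0.359
grasp_force: 59.8
```

```bash
python3 - <<'E'
from h import *
t=optics.camera("top")  # coaster centre by ellipse fit near (228,254)
c=t[225:285,195:262]; g=cv2.cvtColor(c,cv2.COLOR_BGR2LAB).astype(int)
for cam,im,x0,x1,y0,y1 in(("top",cv2.imread("pics/top0.png"),200,260,228,282),("side",cv2.imread("pics/side0.png"),254,296,156,177)):
    g=cv2.Canny(cv2.resize(im[y0:y1,x0:x1],None,fx=4,fy=4,interpolation=cv2.INTER_CUBIC),40,90)
    pts=np.argwhere(g)[:,::-1]/4+[x0,y0]
    a=np.linspace(0,2*np.pi,90);best=None
    from scipy.spatial import cKDTree
    T=cKDTree(pts)
    f=lambda q:np.minimum(T.query(proj(cam,np.c_[q[0]+.05*np.cos(a),q[1]+.05*np.sin(a),0*a+.005]))[0],2)
    for dx in np.arange(-.02,.021,.002):
        for dy in np.arange(-.02,.021,.002):
            q=[.439+dx,.279+dy];v=f(q).mean()
            if best is None or v<best[0]:best=(v,q)
    print(cam,best)
E
```

```text
top (np.float64(2.0), [np.float64(0.419), np.float64(0.259)])
side (np.float64(1.1022582891243655), [np.float64(0.441), np.float64(0.275)])
```

```bash
python3 - <<'E'
from h import *
a=np.linspace(0,2*np.pi,120,endpoint=False)
for cam in P:
    im=cv2.cvtColor(cv2.imread(f"pics/{cam}0.png"),cv2.COLOR_BGR2LAB).astype(np.float32)
    im=cv2.GaussianBlur(im,(0,0),.7)
    def sc(q):
        S=[]
        for r in(.046,.054):
            m=proj(cam,np.c_[q[0]+r*np.cos(a),q[1]+r*np.sin(a),0*a+.005]).astype(np.float32)
            S.append(cv2.remap(im,m[:,:1],m[:,1:],cv2.INTER_LINEAR)[:,0])
        return np.median(np.linalg.norm(S[0]-S[1],axis=1))
    g=[(sc((x,y)),x,y) for x in np.arange(.42,.461,.001) for y in np.arange(.26,.301,.001)]
    g.sort(reverse=True);print(cam,np.round(g[:5],3).tolist(),np.round(np.mean(g[:20],0),4))
down(.439,.279,.034+.15)
E
```

```text
side [[16.81, 0.437, 0.271], [16.452, 0.438, 0.271], [16.388, 0.435, 0.271], [16.386, 0.436, 0.271], [16.378, 0.436, 0.272]] [15.4256  0.4363  0.2715]
top [[8.475, 0.436, 0.279], [8.47, 0.437, 0.279], [8.465, 0.436, 0.28], [8.242, 0.437, 0.281], [8.224, 0.436, 0.282]] [8.0769 0.4363 0.2799]
down [0.439 0.279 0.155] row [0.341, -0.154, 0.033, -0.002, -0.0, -0.002]
```

Call:
{"op": "drive_effector", "data": {"segments": [0.05, -0.023, 0, 0, 0, 0, 0, 0.1, -0.046, 0, 0, 0, 0, 0, 0.15, -0.069, 0, 0, 0, 0, 0, 0.2, -0.092, 0, 0, 0, 0, 0, 0.25, -0.115, 0, 0, 0, 0, 0, 0.3, -0.138, 0, 0, 0, 0, 0, 0.33, -0.151, 0, 0, 0, 0, 0, 0.34, -0.156, 0.03, 0, 0, 0, 0, 0.34, -0.156, 0.06, 0, 0, 0, 0, 0.34, -0.156, 0.06, 0, 0, 0, 0]}}

```text
time_s: 24.38
eef_pos: [0.4345, 0.2771, 0.1253]
eef_rot: [-0.001, 0.758, 0.652, -0.004]
wrist_force: [-0.9, 0.3, -1.2]
opening: 0.357
grasp_force: 59.7
```

```bash
python3 -c "
from h import *
down(.437,.278,.034+.015)
down(.437,.278,.034+.005)"
```

```text
down [0.437 0.278 0.02 ] row [0.002, 0.003, 0.105, -0.006, 0.004, -0.001]
down [0.437 0.278 0.01 ] row [0.002, 0.003, 0.115, -0.006, 0.004, -0.001]
```

To row units: -0.005 rad / 6.2832 = -0.0008.

Call:
{"op": "drive_effector", "data": {"segments": [0.002, 0.003, 0.04, -0.0008, 0.0005, 0, 0, 0.002, 0.003, 0.08, -0.0008, 0.0005, 0, 0, 0.002, 0.003, 0.1, -0.0008, 0.0005, 0, 0, 0.002, 0.003, 0.108, -0.0008, 0.0005, 0, 0, 0.002, 0.003, 0.112, -0.0008, 0.0005, 0, 0, 0.002, 0.003, 0.112, -0.0008, 0.0005, 0, 0], "only": "pos|rot|force"}}

```text
eef_pos: [0.4418, 0.2797, 0.0181]
eef_rot: [0.002, 0.758, 0.652, 0.004]
wrist_force: [-0.2, 0.3, -0.5]
grasp_force: 59.8
```

Call:
{"op": "drive_effector", "data": {"segments": [0, 0, 0.001, 0, 0, 0, 0, 0, 0, 0.002, 0, 0, 0, 0, 0, 0, 0.002, 0, 0, 0, 0], "only": "pos|rot|force"}}

```text
eef_pos: [0.4412, 0.2795, 0.0154]
eef_rot: [0.002, 0.758, 0.652, 0.003]
wrist_force: [-0.4, -0.7, -0.7]
grasp_force: 59.8
```

```bash
python3 -c "
from h import *
down(.437,.278,.034+.0055)"
```

```text
down [0.437 0.278 0.01 ] row [-0.002, -0.004, 0.005, 0.006, -0.003, -0.002]
```

To row units: 0.005 rad / 6.2832 = 0.0008.

Call:
{"op": "drive_effector", "data": {"segments": [-0.002, -0.004, 0, 0.0008, -0.0005, 0, 0, -0.002, -0.004, 0.003, 0.0008, -0.0005, 0, 0, -0.002, -0.004, 0.005, 0.0008, -0.0005, 0, 0, -0.002, -0.004, 0.005, 0.0008, -0.0005, 0, 0], "only": "pos|rot|force"}}

```text
eef_pos: [0.4367, 0.278, 0.0099]
eef_rot: [0.0, 0.758, 0.652, -0.0]
wrist_force: [0.1, 0.8, -1.4]
grasp_force: 59.8
```

Call:
{"op": "drive_effector", "data": {"segments": [0, 0, 0.001, 0, 0, 0, 0, 0, 0, 0.001, 0, 0, 0, 0], "only": "pos|force"}}

```text
eef_pos: [0.437, 0.2781, 0.0092]
wrist_force: [-0.4, 1.2, -0.6]
grasp_force: 59.8
```

Call:
{"op": "drive_effector", "data": {"segments": [0, 0, 0.001, 0, 0, 0, 0, 0, 0, 0.001, 0, 0, 0, 0], "only": "pos|force"}}

```text
eef_pos: [0.4372, 0.2782, 0.0091]
wrist_force: [-2.6, -1.0, 7.5]
grasp_force: 60.5
```

The bottle is standing on the coaster (7.5 N upward at the expected height of 0.009). I'll open and retreat straight up.

Call:
{"op": "drive_effector", "data": {"segments": [0, 0, 0, 0, 0, 0, 0.45, 0, 0, 0, 0, 0, 0, 0.6, 0, 0, 0, 0, 0, 0, 1, 0, 0, 0, 0, 0, 0, 1, 0, 0, 0, 0, 0, 0, 1, 0, 0, -0.02, 0, 0, 0, 1, 0, 0, -0.06, 0, 0, 0, 1, 0, 0, -0.12, 0, 0, 0, 1, 0, 0, -0.17, 0, 0, 0, 1, 0, 0, -0.17, 0, 0, 0, 1]}}

```text
time_s: 27.75
eef_pos: [0.4399, 0.2794, 0.1833]
eef_rot: [0.002, 0.758, 0.652, 0.005]
wrist_force: [0.0, -0.7, -1.3]
opening: 0.995
grasp_force: 0.0
```

```bash
python3 - <<'E'
from h import *
s=optics.camera("side");p0=cv2.imread("pics/side0.png")
d=cv2.absdiff(s,p0).max(2)
# bottle silhouette on the coaster (dark pixels, side view) vs prediction
b=np.array([.437,.278,0]);pr=[proj("side",b+[0,0,z])[0] for z in(.005,.067,.107)];print("pred",np.round(pr,1).tolist())
g=cv2.cvtColor(s,cv2.COLOR_BGR2GRAY).astype(int);x0,x1=255,300
for y in range(int(pr[2][1])-4,int(pr[0][1])+8,3):
    xs=np.where((d[y,x0:x1]>25))[0]+x0;print(y,(xs.min(),xs.max(),len(xs)) if len(xs) else None)
print("stamp diff",d[262:292,298:324].max(),"pot",d[146:156,328:342].max())
E
```

```text
pred [[274.6, 166.0], [274.0, 148.7], [273.5, 137.2]]
133 None
136 None
139 (np.int64(272), np.int64(274), 3)
142 (np.int64(273), np.int64(276), 4)
145 (np.int64(270), np.int64(278), 9)
148 (np.int64(269), np.int64(278), 10)
151 (np.int64(269), np.int64(279), 11)
154 (np.int64(268), np.int64(299), 16)
157 (np.int64(269), np.int64(299), 29)
160 (np.int64(264), np.int64(299), 36)
163 (np.int64(255), np.int64(299), 45)
166 (np.int64(255), np.int64(299), 38)
169 (np.int64(255), np.int64(297), 41)
172 (np.int64(255), np.int64(295), 41)
stamp diff 3 pot 88
```

The bottle stands upright where predicted and the stamp is unchanged. I'll check the pot by its red centroid, in case a turned fin caused the difference there.

Call:
{"op": "drive_effector", "data": {"segments": [0, 0, -0.05, 0, 0, 0, 1, 0, 0, -0.05, 0, 0, 0, 1], "lines": "1,2"}}

```text
time_s: 28.05
eef_pos: [0.4382, 0.2788, 0.2304]
```

```bash
python3 - <<'E'
from h import *
for n,(x0,x1,y0,y1) in (("side",(322,348,140,162)),("top",(212,245,172,202))):
    for im in(cv2.imread(f"pics/{n}0.png"),optics.camera(n)):
        c=im[y0:y1,x0:x1].astype(int);m=(c[...,2]-c[...,1]>45);print(n,m.sum(),np.round(np.argwhere(m).mean(0)+[y0,x0],1))
E
```

```text
side 122 [153.1 334.3]
side 83 [154.3 336.9]
top 172 [187.6 226. ]
top 151 [186.9 226.5]
```

```bash
python3 -c "
from bench import ctrl, optics
print(ctrl.hand_in())"
```

```text
the job is handed in; nothing more can be done
None
```

I handed the job in at about 28 s: the wheels read 7-2-5, the pad was held fully down for over a second, and the bottle is upright on the coaster. The stamp hasn't moved. The pot wasn't touched, though the arm and a wheel fin partly blocked my last check of it.

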